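# Point out the specimen and its dish, then confirm

### The job

Confirm a specimen-to-plate pairing for the overhead camera: with the fingertips 2 to 5 cm straight above the middle of its lid, point at the red-lidded specimen cup for two full seconds, then point in the same way at the red petri dish for two full seconds, and then press the blue button all the way down, let it spring back and leave it. Never touch any cup or dish, and travel well above the other cups and dishes so that none of them is pointed at; leave everything where it stands.

Things in the scene. Friction and masses are not known exactly. Their poses are not given: they have to be found in the camera images.
- red_cup: screw-cap specimen cup with a red lid, 62 mm across the lid and 68 mm tall, standing loose and upright on the bench (45 g). Origin: centre of its underside, z up.
- red_cup_lid (a point): centre of the top face of the red lid, 68 mm above the bench
- yellow_cup: screw-cap specimen cup with a yellow lid, 62 mm across the lid and 68 mm tall, standing loose and upright on the bench (45 g). Origin: centre of its underside, z up.
- yellow_cup_lid (a point): centre of the top face of the yellow lid, 68 mm above the bench
- white_cup: screw-cap specimen cup with a white lid, 62 mm across the lid and 68 mm tall, standing loose and upright on the bench (45 g). Origin: centre of its underside, z up.
- white_cup_lid (a point): centre of the top face of the white lid, 68 mm above the bench
- red_dish: round lidded petri dish, red, 89 mm across and 15 mm high, lying flat and loose on the bench (18 g). Origin: centre of its underside, z up.
- red_dish_lid (a point): centre of the top face of the red dish, 15 mm above the bench
- beige_dish: round lidded petri dish, beige, 89 mm across and 15 mm high, lying flat and loose on the bench (18 g). Origin: centre of its underside, z up.
- beige_dish_lid (a point): centre of the top face of the beige dish, 15 mm above the bench
- green_dish: round lidded petri dish, olive green, 89 mm across and 15 mm high, lying flat and loose on the bench (18 g). Origin: centre of its underside, z up.
- green_dish_lid (a point): centre of the top face of the olive green dish, 15 mm above the bench
- confirm_top (a point): centre of the top face of the blue round push button (36 mm across) that stands on a grey call box (90x90x40 mm) fixed to the bench; 62 mm above the bench when up, in a round collar 52 mm across whose top is 10 mm lower; pressed straight down
- confirm (a joint): travel of the blue button in m: 0 up, 0.006 fully down; a spring pushes it back up, about 5 N hold it fully down
- dropper: brown dropper bottle, 33 mm across, 102 mm tall, standing behind the cups; bystander
- black_marker: black marker pen, 136 mm long, 19 mm high, lying at the left; bystander
Not all that is in view belongs to the job. What is shaped like the part that bears confirm_top but purple is not meant.

How it is judged (in metres and radians):
On the way, in this order (a step that is already met when the one before it is completed fails the run):
1. the hand dwells just above the red-lidded cup (grasp point within 22 mm of the lid's centre sideways and less than 95 mm above it) for 1.5 s (horizontal distance between the grasp point and red_cup_lid below 0.022 m and z of the grasp point in the frame of red_cup_lid between 0 and 0.095 m), for 1.5 s.
2. the hand dwells just above the red dish (within 25 mm sideways, less than 95 mm above it) for 1.5 s (horizontal distance between the grasp point and red_dish_lid below 0.025 m and z of the grasp point in the frame of red_dish_lid between 0 and 0.095 m), for 1.5 s.
3. the blue button is pressed down (more than 4.5 mm) (value of joint confirm above 0.0045 m), for 0.05 s.
At the end, for the whole second after the job is handed in: the button is up again (within 1.5 mm), every cup and dish stands upright within 6 mm of where it started and the bystanders within 15 mm (value of joint confirm below 0.0015 m and distance of each of red_cup, yellow_cup, white_cup, red_dish, beige_dish, green_dish from where it was at the start of the episode below 0.006 m and angle between each of red_cup, yellow_cup, white_cup, red_dish, beige_dish, green_dish's own z axis and vertical below 0.1 rad and distance of each of dropper, black_marker from where it was at the start of the episode below 0.015 m); the robot touches nothing.
It fails at once if a cup or a dish is touched by the robot (contact force between any of the fingers, the arm and red_cup above 0.3 N or contact force between any of the fingers, the arm and yellow_cup above 0.3 N or contact force between any of the fingers, the arm and white_cup above 0.3 N or contact force between any of the fingers, the arm and red_dish above 0.3 N or contact force between any of the fingers, the arm and beige_dish above 0.3 N or contact force between any of the fingers, the arm and green_dish above 0.3 N).
It fails at once if a cup or a dish is shifted or lifted by more than 6 mm (distance of any of red_cup, yellow_cup, white_cup, red_dish, beige_dish, green_dish from where it was at the start of the episode above 0.006 m).
It fails at once if the hand points at a wrong cup or dish: low (grasp point within 60 mm of the lid's height) over the middle (20 mm) of another one ((horizontal distance between the grasp point and yellow_cup_lid below 0.02 m and z of the grasp point in the frame of yellow_cup_lid below 0.06 m) or (horizontal distance between the grasp point and white_cup_lid below 0.02 m and z of the grasp point in the frame of white_cup_lid below 0.06 m) or (horizontal distance between the grasp point and beige_dish_lid below 0.02 m and z of the grasp point in the frame of beige_dish_lid below 0.06 m) or (horizontal distance between the grasp point and green_dish_lid below 0.02 m and z of the grasp point in the frame of green_dish_lid below 0.06 m)).
It fails at once if a bystander is shifted by more than 15 mm (distance of any of dropper, black_marker from where it was at the start of the episode above 0.015 m).
It also fails if it takes over 54 s, if anything falls off the work surface, if the arm or the gripper's body presses on something with over 40 N, if the wrist force passes 120 N, or if a joint passes its speed limit or range.

### The arm

A 6-joint arm with a two-finger parallel gripper is mounted at the origin on a cart in front of the work surface, level with it; the furniture and walls round the work are solid. World frame = base frame: x ahead of the robot, y to its left, z up, the work surface at z = 0. Lengths are in m, angles in degrees, forces in N, time in s.
With the tool pointing down it reaches from about 0.375 to 0.9 m from the base axis. Payload 3.1 kg.
Tool frame: the origin (TCP) lies on the centre line of the jaws, within the pads' length; the fingertips stand 8 mm ahead of it and the grasp point (between the pads) lies 11 mm behind it; y points along the fingers, x is the direction in which the jaws open and shut, and the axes are right-handed (so a half turn about y gives the same grasp; the last joint's range is limited). The gripper opens to 87 mm and grips with 3 to 60 N. Pads are 19 mm wide; open, the fingers measure 117 mm over their backs; the gripper's body (75 mm by 190 mm) begins 51 mm behind the grasp point.
Start: joints at [61.507, 30.224, 82.088, -0, 67.689, -10.227], TCP at [0.196, 0.593, 0.194] pointing down, gripper open.
Joint ranges: [-176.69, 176.69], [-43.24, 126.21], [12.49, 139.97], [-82, 262], [0, 151.66], [-163.58, 163.58]. Speed limits (degrees/s): [159.86, 159.86, 180, 180, 180, 180].

### API

Orientations are given as a 3x3 rotation matrix whose columns are the frame's x, y, z axes.
In Python, from rig import read_state, imaging, job, spotter gives the robot as it stands.
- The arm moves only by the tool apply_moves, never from a script. Its argument "steps" is a list of rows, each an object of numbers: "x", "y", "z": the shift along the world's x, y, z in mm; "spin": the turn about the world's z in rad. In form: [{"x": .., "y": .., "z": .., "spin": ..}, ...]. A call has 1 to 12 rows; each row shifts and turns the pose as measured when the row begins; what a row does not reach is not made up. A row lasts 1/10 s, in which the tool goes at most 50 mm and 8.59 degrees, less where a joint would pass 70% of its speed; a pose out of reach is approached as far as the arm can. A call is refused whole if a number of a shift passes 50 or a number of a turn 0.15, either way. A call with a gripper value outside its range is refused whole. "grip" is the finger opening in mm, from 0 to 87, set as the call begins (left out, the last holds). The fingers move at their own pace and stop on an object; the grip force is fixed at half the most. Time passes only in rows, so rows that do not move let the fingers close. It gives the time, the measured TCP pose, the force and the opening at its end, in the units of the state.
- read_state(): the state, without advancing time (a new reading comes with each control period).
- imaging.capture(name): name is "scene" or "side" or "wrist"; returns the picture (480x640x3 uint8, red, green, blue); there is no depth.
- imaging.camera_params(name): a dict with "fov_y" (degrees; the focal length in pixels is half the picture's height over the tangent of half this angle, whatever the lens; pixels are square), "cx", "cy" (the principal point, pixels), "R" (3x3) and "t" (3): a world point X has camera coordinates R X + t. Camera axes: x right, y down, z forward; pixel columns grow to the right and rows downward; lengths in m; the calibration is good to about 2 mm. A picture is of the moment at which its call begins: read the wrist's pose just before it. camera_params takes no time and is no camera call; for the wrist camera it gives the pose at the moment of the call.
- job.hand_in(): hands the job in, once; it reports no verdict.
Trained networks look in the newest picture that a camera, given by its name, has taken for a name from the list of things; names that differ only in an ending like _2 or _b are one class to them, and where a whole thing is asked for, a point or a joint stands for the part that bears it (a point fixed in the world has none). Each returns a list of dicts, best first, with "score" (0 to 1); they miss things now and then, are a little off and sometimes report something else, mostly with a low value. They report only what shows in the picture. A call takes as long as a camera call. They do not tell look-alikes from the thing itself.
- spotter.cut_out(name, camera): "mask" (480x640 bool, what is visible of it) and "rect" ([left, top, width, height] in pixels, round what is visible of it).
The state is a dict: "time_s": time; "joint_positions": joint angles; "qvel": joint speeds; "tau": joint torques, N m; "position": TCP position; "tcp_rot": TCP orientation; "force": force on the tool from outside, world axes, zero at the start; "moment": the same for the moment, N m; "opening": opening from 0.0 (shut) to 1.0 (fully open).
Only numpy, scipy, OpenCV 4.12 (cv2) and the standard library are available. Lean on these libraries where they do the work, as an engineer would, in place of code of your own. Each camera call takes 0.05 s, during which the arm holds its last target.

## Working session

There is one attempt and no reset: what is moved stays moved. The work goes in short steps, Python scripts to look and compute and a tool call to move; the robot and the scene stay as the last step left them, time stands still between calls to the robot, and variables do not carry over. Pictures are saved under pics/ and viewed, and the job is handed in when it is done.

Besides the shell and the picture viewer there is one more tool, called as name(argument=value, ...) on one line, values as JSON. apply_moves: Moves the arm, as the interface text tells. Its arguments: {"type":"object","properties":{"steps":{"type":"array"},"grip":{"type":"number"}},"required":["steps"]}

```bash
mkdir -p pics; python3 - <<'E'
from rig import read_state, imaging
import cv2
s=read_state();print(s['time_s'],s['position'],s['tcp_rot'],s['force'],s['opening'])
for n in("scene","side"):
    im=imaging.capture(n);cv2.imwrite(f"pics/{n}0.png",im[:,:,::-1]);p=imaging.camera_params(n);print(n,p)
E
```

```text
0.0 [0.19545681 0.59281821 0.19266785] [[ 3.13426753e-01 -1.04511803e-03 -9.49611804e-01]
 [ 9.49609992e-01 -1.89705144e-03  3.13428243e-01]
 [-2.12903195e-03 -9.99997654e-01  3.97867851e-04]] [-0.45469256  0.22396984  0.69039405] 0.9988571822604893
scene {'fov_y': 43.93543489216839, 'cx': 317.3968777885395, 'cy': 238.94144655178073, 'R': array([[ 0.58513645, -0.81084425, -0.01212222],
       [-0.43926288, -0.30435269, -0.84523225],
       [ 0.68166228,  0.49990104, -0.53426163]]), 't': array([-0.34671701,  0.35959082,  0.90549717])}
side {'fov_y': 56.560903113523544, 'cx': 322.92244647433864, 'cy': 238.58016543131734, 'R': array([[-0.99886161,  0.04743173, -0.00507056],
       [ 0.03053562,  0.55411783, -0.831878  ],
       [-0.03664773, -0.83108583, -0.55493539]]), 't': array([0.59488626, 0.04422635, 1.17896432])}
```

View pics/scene0.png

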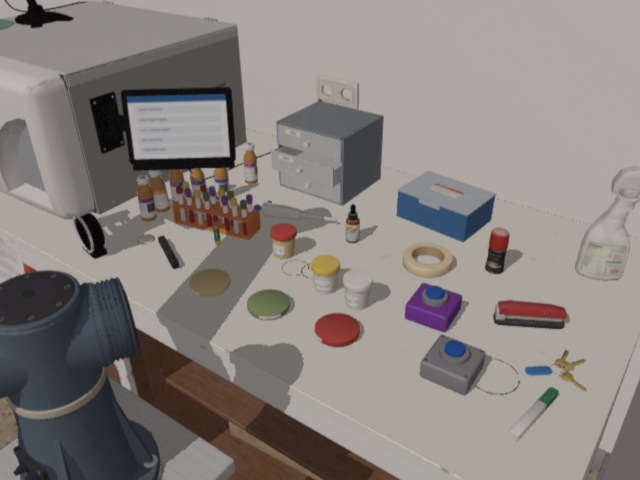

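View pics/side0.png

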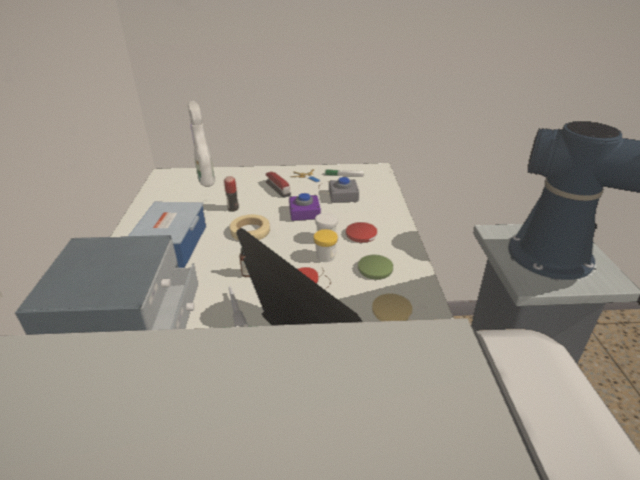

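The scene picture shows the red lid at about (284,232), the yellow lid at (325,264), the white lid at (357,281) and the red dish at (337,329). The grey box with the blue button is at (455,349) and the purple look-alike at (434,296). Next I locate these with the networks.

```bash
cat > h.py <<'E'
import numpy as np,cv2
from rig import read_state, imaging, job, spotter
def ray(n,u,v,z,p=None):
    p=p or imaging.camera_params(n);f=240/np.tan(np.radians(p['fov_y']/2))
    d=p['R'].T@np.array([(u-p['cx'])/f,(v-p['cy'])/f,1]);c=-p['R'].T@p['t']
    return c+d*(z-c[2])/d[2]
def proj(n,X,p=None):
    p=p or imaging.camera_params(n);f=240/np.tan(np.radians(p['fov_y']/2))
    c=p['R']@np.array(X)+p['t'];return c[:2]/c[2]*f+[p['cx'],p['cy']]
E
python3 - <<'E'
from h import *
H={'red_cup':.068,'yellow_cup':.068,'white_cup':.068,'red_dish':.015,'beige_dish':.015,'green_dish':.015,'confirm_top':.062,'dropper':.1,'black_marker':.015}
for n in("scene","side"):
    im=imaging.capture(n)
    for k in H:
        for r in spotter.cut_out(k,n)[:2]:
            m=r['mask'];ys,xs=np.where(m)
            print(n,k,round(r['score'],2),r['rect'],m.sum(),np.round(ray(n,xs.mean(),ys.mean(),H[k]),3),end=' ')
            hsv=cv2.cvtColor(im,cv2.COLOR_RGB2HSV);h,s,v=[hsv[...,i].astype(int) for i in range(3)]
            c={'r':((h<8)|(h>172))&(s>130),'y':(h>15)&(h<30)&(s>150),'b':(h>105)&(h<125)&(s>150)}
            c={'red_cup':c['r'],'yellow_cup':c['y'],'red_dish':c['r'],'confirm_top':c['b']}.get(k)
            if c is not None:
                c=c&m;ys,xs=np.where(c)
                if len(xs)>10: 
                    print('col',c.sum(),xs.min(),xs.max(),ys.min(),ys.max(),np.round(ray(n,xs.mean(),ys.mean(),H[k]-.004),3),end='')
            print()
E
```

```text
scene red_cup 0.73 [272.1, 223.5, 28.3, 34.3] 741 [0.612 0.108 0.068] col 364 271 295 224 240 [0.641 0.132 0.064]
scene yellow_cup 0.7 [308.9, 256.8, 32.2, 39.2] 922 [ 0.56  -0.045  0.068] col 73 313 338 266 274 [ 0.572 -0.043  0.064]
scene white_cup 0.71 [340.1, 268.4, 32.7, 40.5] 1011 [ 0.555 -0.125  0.068] 
scene red_dish 0.85 [312.5, 309.4, 48.0, 36.9] 1267 [ 0.479 -0.129  0.015] col 1129 315 358 314 345 [ 0.482 -0.127  0.011]
scene beige_dish 0.75 [188.6, 269.7, 42.2, 26.1] 907 [0.448 0.186 0.015] 
scene green_dish 0.73 [313.4, 311.0, 45.7, 36.7] 1247 [ 0.479 -0.128  0.015] 
scene green_dish 0.59 [249.0, 290.1, 39.0, 30.8] 1073 [0.462 0.032 0.015] 
scene confirm_top 0.54 [427.9, 286.1, 16.1, 13.1] 230 [ 0.637 -0.256  0.062] col 172 427 443 287 298 [ 0.641 -0.254  0.058]
scene confirm_top 0.51 [444.6, 338.7, 20.2, 18.4] 275 [ 0.511 -0.356  0.062] col 254 445 464 341 356 [ 0.514 -0.355  0.058]
scene dropper 0.93 [347.3, 205.2, 10.9, 37.6] 443 [ 0.708 -0.015  0.1  ] 
scene dropper 0.48 [249.6, 288.5, 42.5, 32.3] 1079 [ 0.383 -0.04   0.1  ] 
side red_cup 0.65 [355.0, 255.0, 33.0, 24
[... 339 characters left out ...]
 red_dish 0.97 [346.9, 226.4, 31.5, 16.5] 535 [ 0.484 -0.118  0.015] col 382 347 375 223 240 [ 0.481 -0.129  0.011]
side red_dish 0.67 [314.7, 214.4, 22.7, 14.3] 319 [ 0.579 -0.181  0.015] 
side beige_dish 0.87 [373.7, 294.7, 40.8, 22.9] 918 [0.452 0.194 0.015] 
side green_dish 0.89 [356.7, 252.9, 35.7, 30.3] 724 [0.468 0.043 0.015] 
side green_dish 0.56 [316.2, 213.9, 21.0, 19.0] 344 [ 0.578 -0.18   0.015] 
side confirm_top 0.44 [335.8, 176.9, 15.3, 10.4] 84 [ 0.516 -0.348  0.062] 
side confirm_top 0.44 [297.5, 196.3, 14.9, 8.8] 73 [ 0.64  -0.249  0.062] 
side dropper 0.58 [242.1, 248.5, 5.8, 29.4] 109 [0.78  0.131 0.1  ] 
side dropper 0.47 [372.3, 293.0, 42.7, 28.0] 939 [0.475 0.287 0.1  ]
```

```bash
cat > ov.py <<'E'
from h import *
def ov(n,pts,box,name,S=6):
    im=imaging.capture(n)[:,:,::-1];x0,y0,x1,y1=box
    z=cv2.resize(im[y0:y1,x0:x1],None,fx=S,fy=S,interpolation=cv2.INTER_CUBIC)
    a=np.linspace(0,2*np.pi,49)
    for (x,y,h,r) in pts:
        q=np.array([proj(n,[x+r*np.cos(t),y+r*np.sin(t),h]) for t in a])
        q=((q+.5-[x0,y0])*S).astype(int)
        cv2.polylines(z,[q.reshape(-1,1,2)],True,(0,255,0),1)
    cv2.imwrite(f'pics/{name}.png',z)
E
python3 - <<'E'
from ov import *
P=[(.635,.127,.068,.031),(.57,-.043,.068,.031),(.482,-.128,.015,.0445),(.514,-.353,.062,.018),(.514,-.353,.052,.026),(.57,-.115,.068,.031)]
ov('scene',P,(265,215,375,315),'o1')
ov('scene',P,(310,300,490,395),'o2',4)
ov('side',P,(285,165,385,290),'o3',4.8 and 4)
E
```

```text
(no output)
```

View pics/o1.png

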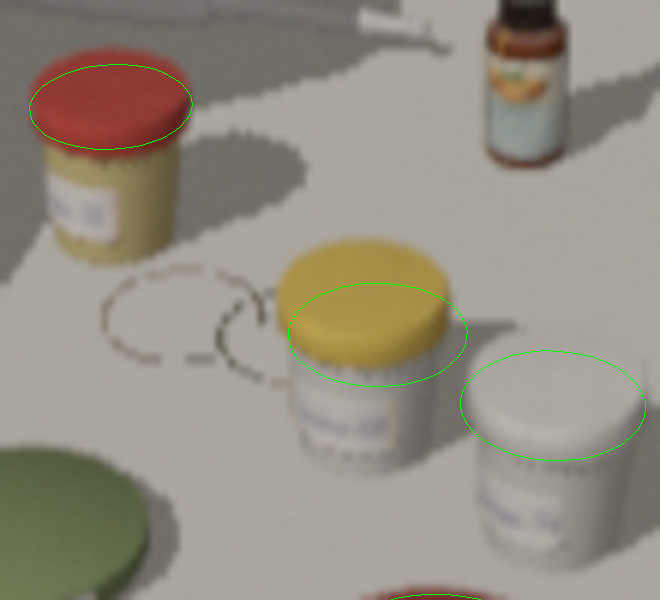

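View pics/o2.png

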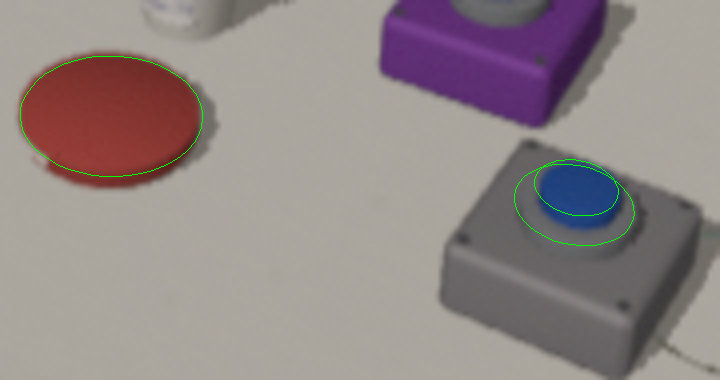

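View pics/o3.png

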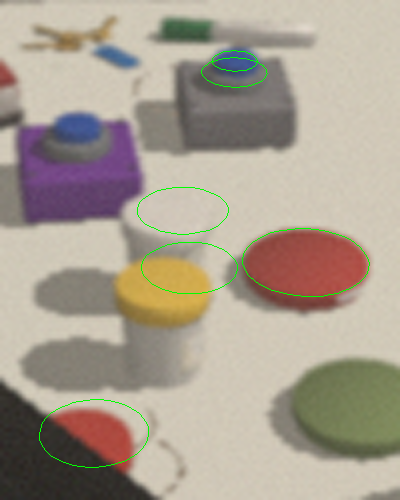

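```bash
python3 - <<'E'
from ov import *
P=[(.645,.131,.068,.031),(.591,-.03,.068,.031),(.483,-.127,.015,.0445),(.511,-.355,.062,.018),(.511,-.355,.052,.026),(.586,-.109,.068,.031)]
ov('scene',P,(265,215,375,315),'o4')
ov('scene',P,(310,300,490,395),'o5',4)
ov('side',P,(285,165,385,290),'o6',4)
E
python3 -c "
import cv2,numpy as np
a=[cv2.imread(f'pics/o{i}.png') for i in(4,5,6)]
print([x.shape for x in a])
c=np.zeros((600,800,3),np.uint8)
c[:500,:400]=a[2];b=cv2.resize(a[0],(400,364));c[:364,400:]=b;b=cv2.resize(a[1],(440,232));c[366:598,360:]=b[:,:440]
cv2.imwrite('pics/o7.png',c)"
```

```text
[(600, 660, 3), (380, 720, 3), (500, 400, 3)]
```

View pics/o7.png

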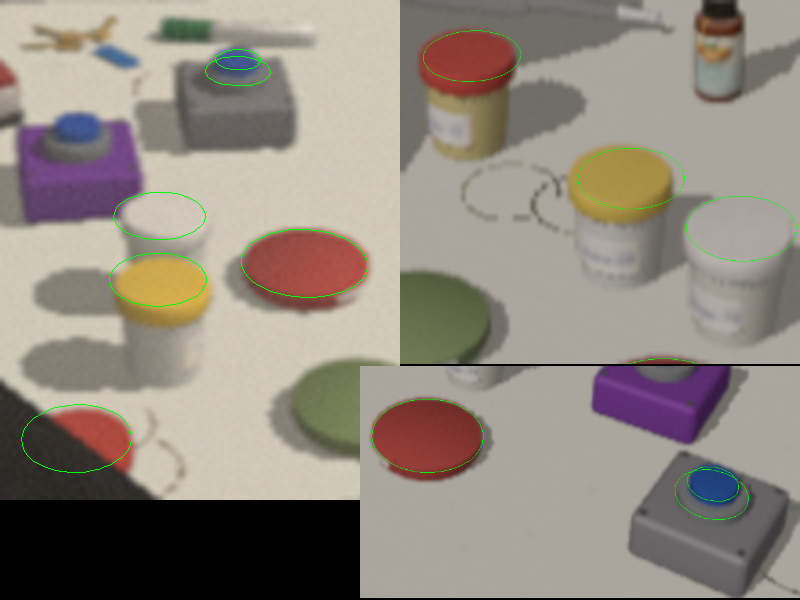

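Overlays agree in both views: red lid ≈ (0.643,0.133), red dish (0.482,−0.127), blue button (0.511,−0.355). Next I check the tall monitor near the path.

```bash
python3 - <<'E'
from h import *
for n in('scene','side'):
    p=imaging.camera_params(n);print(n,np.round(-p['R'].T@p['t'],3))
def tri(a,b):
    A=[];B=[]
    for n,uv in(('scene',a),('side',b)):
        p=imaging.camera_params(n);f=240/np.tan(np.radians(p['fov_y']/2))
        M=np.c_[p['R'],p['t']]
        u,v=(uv[0]-p['cx'])/f,(uv[1]-p['cy'])/f
        A+= [M[0]-u*M[2],M[1]-v*M[2]]
    A=np.array(A);X,r,_,_=np.linalg.lstsq(A[:,:3],-A[:,3],rcond=None);return X.round(3),r
for a in((234,89),(124,92),(234,166),(130,170)):print(a,tri(a,(238,230)))
for z in(.0,.1,.2,.3,.4):
    print(z,[ray('scene',u,v,z)[:2].round(3) for u,v in((234,89),(234,166),(130,170),(124,92))], ray('side',238,230,z)[:2].round(3),ray('side',362,320,z)[:2].round(3))
print(ray('scene',180,215,.05),ray('scene',258,225,.05))
im=imaging.capture('wrist');cv2.imwrite('pics/w0.png',im[:,:,::-1])
E
```

```text
scene [-0.256 -0.624  0.784]
side [0.636 0.927 0.694]
(234, 89) (array([0.742, 0.349, 0.331]), array([2.09623116e-05]))
(124, 92) (array([0.652, 0.539, 0.382]), array([0.01370674]))
(234, 166) (array([0.711, 0.272, 0.224]), array([0.0091309]))
(130, 170) (array([0.616, 0.437, 0.276]), array([0.04483208]))
0.0 [array([1.485, 1.068]), array([0.937, 0.565]), array([0.737, 0.808]), array([1.205, 1.419])] [ 0.833 -0.171] [0.52  0.215]
0.1 [array([1.263, 0.852]), array([0.785, 0.413]), array([0.61 , 0.625]), array([1.019, 1.158])] [ 0.805 -0.012] [0.536 0.317]
0.2 [array([1.041, 0.636]), array([0.633, 0.261]), array([0.483, 0.442]), array([0.832, 0.897])] [0.777 0.146] [0.553 0.42 ]
0.3 [array([0.818, 0.42 ]), array([0.48 , 0.109]), array([0.357, 0.259]), array([0.646, 0.637])] [0.748 0.304] [0.57  0.523]
0.4 [array([0.596, 0.204]), array([ 0.328, -0.042]), array([0.23 , 0.077]), array([0.459, 0.376])] [0.72  0.462] [0.587 0.625]
[0.57554106 0.40692449 0.05      ] [0.64901529 0.21596047 0.05      ]
```

View pics/w0.png

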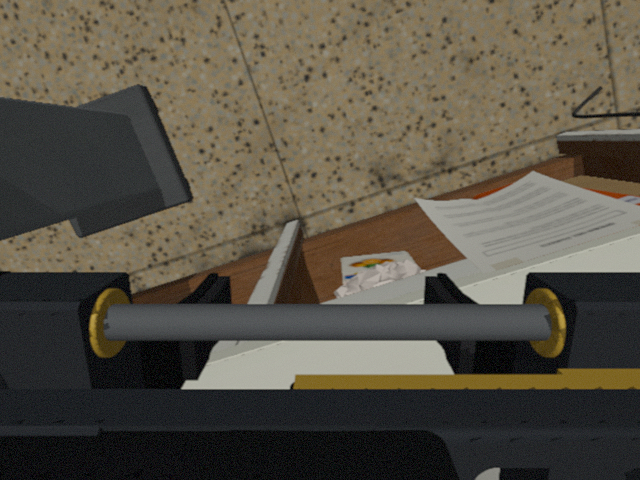

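The monitor's near corner is about (0.74,0.35), z 0.2–0.33, so I swing inside it with the gripper shut.

apply_moves(steps=[{"x":20,"y":-30,"z":3},{"x":20,"y":-30,"z":3},{"x":20,"y":-30,"z":3},{"x":20,"y":-30,"z":3},{"x":20,"y":-30,"z":3},{"x":20,"y":-30,"z":3},{"x":20,"y":-30,"z":0},{"x":20,"y":-30,"z":0},{"x":20,"y":-30,"z":0},{"x":20,"y":-30,"z":0},{"x":20,"y":-30,"z":0},{"x":0,"y":0,"z":0}], grip=0)

```text
invalid input at $.steps[0]: expected keys x, y, z, spin
```

apply_moves(steps=[{"x":20,"y":-30,"z":3,"spin":0},{"x":20,"y":-30,"z":3,"spin":0},{"x":20,"y":-30,"z":3,"spin":0},{"x":20,"y":-30,"z":3,"spin":0},{"x":20,"y":-30,"z":3,"spin":0},{"x":20,"y":-30,"z":3,"spin":0},{"x":20,"y":-30,"z":0,"spin":0},{"x":20,"y":-30,"z":0,"spin":0},{"x":20,"y":-30,"z":0,"spin":0},{"x":20,"y":-30,"z":0,"spin":0},{"x":20,"y":-30,"z":0,"spin":0},{"x":0,"y":0,"z":0,"spin":0}], grip=0)

```text
time_s: 2.65
position: [0.4239, 0.2529, 0.2142]
tcp_rot: [[0.309, 0.008, -0.951], [0.951, 0.005, 0.309], [0.007, -1.0, -0.006]]
force: [-0.5, 0.1, -0.4]
opening: 0.029
```

apply_moves(steps=[{"x":27,"y":-15,"z":0,"spin":0},{"x":27,"y":-15,"z":0,"spin":0},{"x":27,"y":-15,"z":0,"spin":0},{"x":27,"y":-15,"z":0,"spin":0},{"x":27,"y":-15,"z":0,"spin":0},{"x":27,"y":-15,"z":0,"spin":0},{"x":27,"y":-15,"z":0,"spin":0},{"x":27,"y":-15,"z":0,"spin":0},{"x":0,"y":0,"z":0,"spin":0}])

```text
time_s: 3.55
position: [0.6444, 0.1325, 0.2143]
tcp_rot: [[0.307, 0.006, -0.952], [0.952, 0.009, 0.307], [0.01, -1.0, -0.003]]
force: [-1.6, 0.3, 0.5]
opening: 0.009
```

```bash
python3 - <<'E'
from h import *
s=read_state();print(s['time_s'],s['position'])
for n in('scene','side','wrist'):
    im=imaging.capture(n);cv2.imwrite(f'pics/{n}1.png',im[:,:,::-1])
print(proj('wrist',[.643,.133,.068]),proj('wrist',s['position']))
E
```

```text
3.55 [0.64440301 0.1324737  0.21430386]
[323.27148856 222.9177514 ] [323.07050307 282.78518005]
```

View pics/scene1.png

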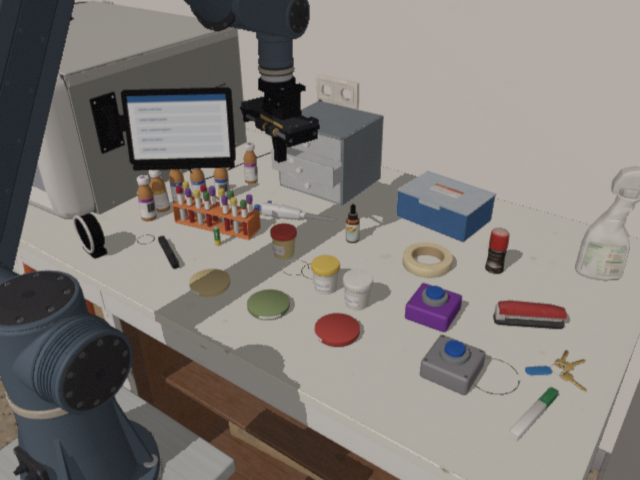

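View pics/wrist1.png

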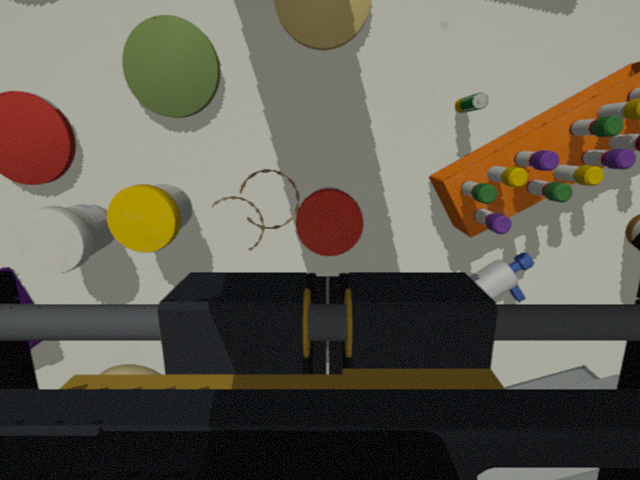

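The wrist view shows the whole red lid, centred at about (329,222), spanning columns 296–363. I refine from that.

```bash
python3 - <<'E'
from h import *
for u,v,z in((329.5,222,.068),(144,218,.068),(52,240,.068),(28,138,.015),(171,66,.015)):print(ray('wrist',u,v,z).round(4))
print(proj('wrist',[.482,-.127,.015]))
E
```

```text
[0.6439 0.1386 0.068 ]
[ 0.5898 -0.0177  0.068 ]
[ 0.583  -0.1047  0.068 ]
[ 0.4848 -0.1189  0.015 ]
[0.4669 0.0397 0.015 ]
[ 19.14945907 137.80613145]
```

apply_moves(steps=[{"x":0,"y":4,"z":-20,"spin":0},{"x":0,"y":0,"z":-20,"spin":0},{"x":0,"y":0,"z":-20,"spin":0},{"x":0,"y":0,"z":-20,"spin":0},{"x":0,"y":0,"z":-15,"spin":0},{"x":0,"y":0,"z":-8,"spin":0},{"x":0,"y":0,"z":0,"spin":0}])

```text
time_s: 4.4
position: [0.6303, 0.148, 0.1107]
tcp_rot: [[0.296, -0.002, -0.955], [0.955, 0.012, 0.295], [0.011, -1.0, 0.006]]
force: [-0.7, -0.0, -0.4]
opening: 0.007
```

```bash
python3 - <<'E'
from h import *
s=read_state();print(s['time_s'],s['position'])
for n in('scene','wrist'):
    im=imaging.capture(n);cv2.imwrite(f'pics/{n}2.png',im[:,:,::-1] if n=='wrist' else cv2.resize(im[150:300,200:400,::-1],None,fx=4,fy=4))
print(proj('wrist',[.643,.136,.068]))
E
```

```text
4.4 [0.63028395 0.14796107 0.11070242]
[312.13421669 271.5349532 ]
```

View pics/scene2.png

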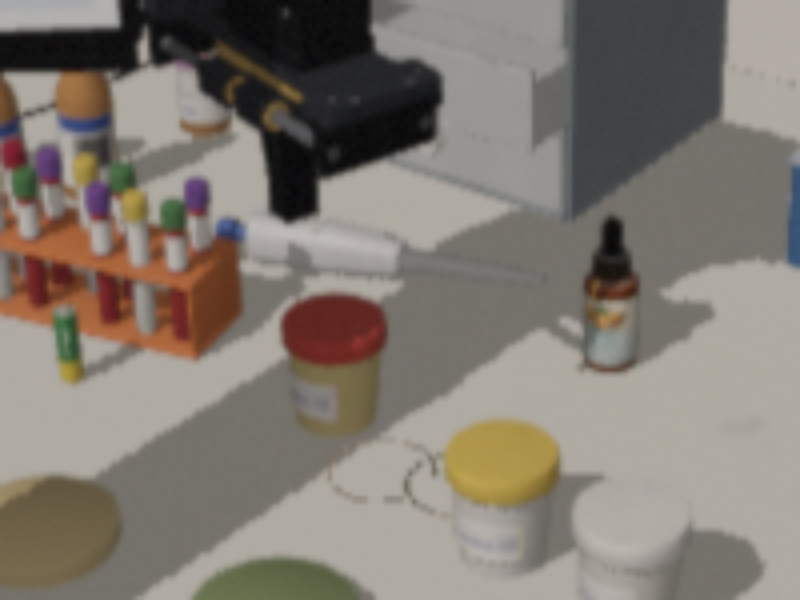

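View pics/wrist2.png

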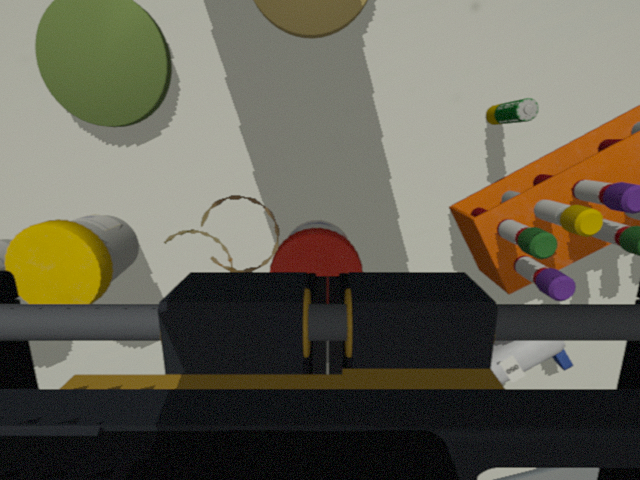

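The descent drifted sideways to (0.630,0.148). The lid still measures about (0.643,0.137), so I correct before dwelling.

apply_moves(steps=[{"x":7,"y":-6,"z":0,"spin":0},{"x":7,"y":-5,"z":0,"spin":0},{"x":0,"y":0,"z":0,"spin":0}])

```text
time_s: 4.8
position: [0.6491, 0.1361, 0.1153]
tcp_rot: [[0.295, 0.007, -0.955], [0.955, 0.012, 0.295], [0.013, -1.0, -0.003]]
force: [-0.8, -0.5, 0.5]
opening: 0.007
```

apply_moves(steps=[{"x":-4,"y":1,"z":-3,"spin":0},{"x":0,"y":0,"z":0,"spin":0},{"x":0,"y":0,"z":0,"spin":0},{"x":0,"y":0,"z":0,"spin":0},{"x":0,"y":0,"z":0,"spin":0},{"x":0,"y":0,"z":0,"spin":0},{"x":0,"y":0,"z":0,"spin":0},{"x":0,"y":0,"z":0,"spin":0}])

```text
time_s: 5.6
position: [0.6451, 0.1368, 0.1127]
tcp_rot: [[0.296, 0.008, -0.955], [0.955, 0.012, 0.296], [0.014, -1.0, -0.004]]
force: [-0.1, -0.1, -0.4]
opening: 0.006
```

```bash
python3 - <<'E'
from h import *
s=read_state();print(s['time_s'],s['position'])
im=imaging.capture('scene');cv2.imwrite('pics/s3.png',cv2.resize(im[150:300,200:400,::-1],None,fx=4,fy=4))
s=read_state();print(s['time_s'],s['position'])
im=imaging.capture('wrist');cv2.imwrite('pics/w3.png',im[:,:,::-1])
s=read_state();print(s['time_s'],s['position'])
print(proj('wrist',[.643,.137,.068]),(proj('scene',s['position']-[0,0,.008])-[200,150])*4)
E
```

```text
5.6 [0.64506064 0.1367968  0.11268419]
5.65 [0.64503047 0.13682707 0.11266382]
5.7 [0.64503498 0.13678376 0.11265346]
[323.52499495 246.6591168 ] [326.7857562  261.39244659]
```

View pics/s3.png

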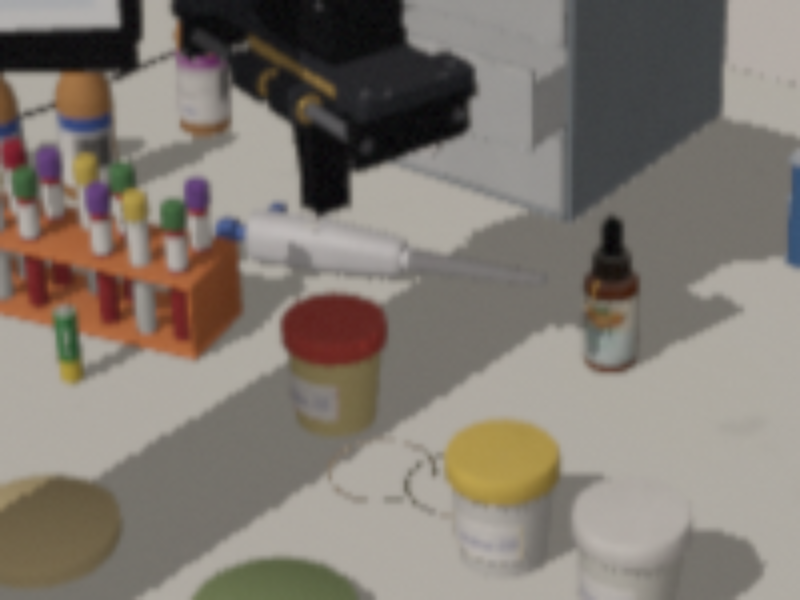

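View pics/w3.png

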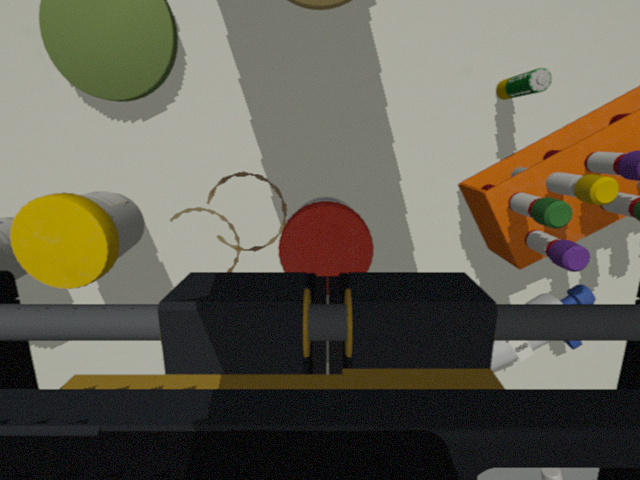

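The scene view puts the fingertip at crop (325,212), while the state predicts (327,261). I need to resolve that before relying on the height.

```bash
python3 - <<'E'
from h import *
s=read_state()
im=imaging.capture('side');print(proj('side',s['position']-[0,0,.008]));x,y=proj('side',s['position']).astype(int)
print(x,y);x0,y0=max(0,x-80),max(0,y-90);print(x0,y0)
cv2.imwrite('pics/d3.png',cv2.resize(im[y0:y0+150,x0:x0+200,::-1],None,fx=4,fy=4))
a=np.linspace(0,6.28,60);q=np.array([proj('wrist',[.643+.031*np.cos(t),.137+.031*np.sin(t),.068]) for t in a]);print(np.ptp(q,0),q.min(0),q.max(0))
p=imaging.camera_params('wrist');print(p['fov_y'],-p['R'].T@p['t'],s['position'],s['time_s'])
# pure z shift or which position match (281.25,203) in scene
for z in(.1,.11,.12,.13,.14,.15,.16):print(z,ray('scene',281.3,203,z).round(3))
E
```

```text
[303.2126831  262.46304574]
303 259
223 169
[97.07874849 93.45056583] [274.91629279 198.42485889] [371.99504128 291.87542472]
63.868231789638145 [0.5786891  0.15588354 0.30476465] [0.64503498 0.13678376 0.11265346] 5.7
0.1 [0.697 0.18  0.1  ]
0.11 [0.683 0.168 0.11 ]
0.12 [0.669 0.156 0.12 ]
0.13 [0.655 0.144 0.13 ]
0.14 [0.641 0.133 0.14 ]
0.15 [0.627 0.121 0.15 ]
0.16 [0.613 0.109 0.16 ]
```

View pics/d3.png

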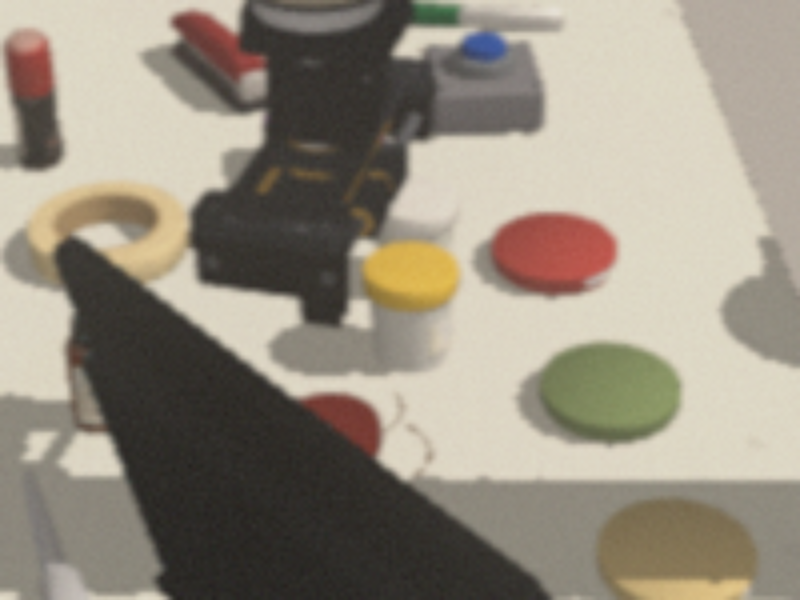

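```bash
python3 - <<'E'
from h import *
s=read_state();R=s['tcp_rot'];T=s['position'];print(s['joint_positions'])
def box(im,n,c0,hx,hz,y0,y1,col,off,S):
    P=[T+R@np.array([sx*hx,y,sz*hz]) for y in(y0,y1) for sx,sz in((-1,-1),(1,-1),(1,1),(-1,1))]
    q=[tuple(int(v) for v in (proj(n,X)+.5-off)*S) for X in P]
    for a,b in[(0,1),(1,2),(2,3),(3,0),(4,5),(5,6),(6,7),(7,4),(0,4),(1,5),(2,6),(3,7)]:cv2.line(im,q[a],q[b],col,1)
out=[]
for n,off in(('scene',(220,90)),('side',(250,140))):
    im=imaging.capture(n)[:,:,::-1];x,y=off
    z=cv2.resize(im[y:y+150,x:x+100],None,fx=4,fy=4)
    box(z,n,0,.095,.0375,-.062,-.062-.06,(0,255,0),off,4)
    box(z,n,0,.015,.0095,.008,-.062,(0,255,255),off,4)
    out.append(z)
cv2.imwrite('pics/m3.png',np.hstack(out))
E
```

```text
[  1.92863229  37.87939034  81.44640526   0.78982952  60.22293479
 -71.23858983]
```

View pics/m3.png

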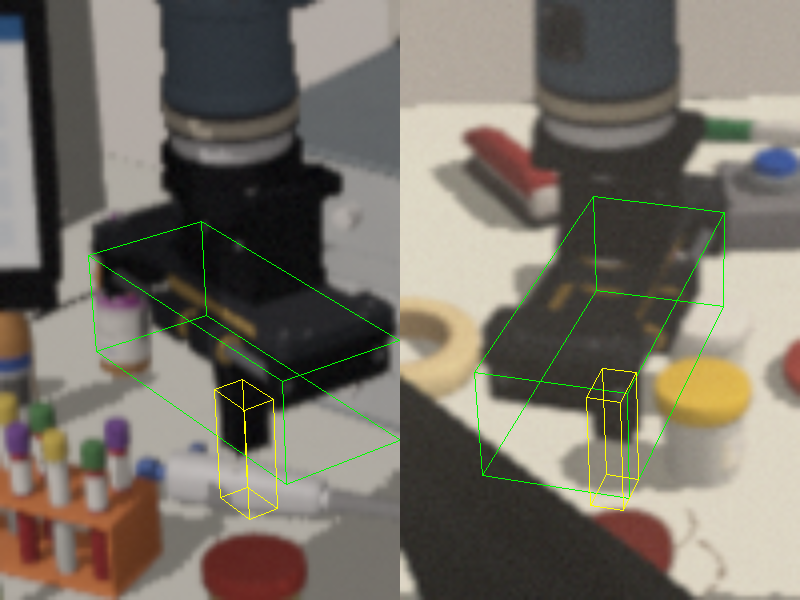

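```bash
cat > pnp.py <<'E'
from h import *
def blobs(im):
    hsv=cv2.cvtColor(im,cv2.COLOR_BGR2HSV);h,s,v=[hsv[...,i].astype(int) for i in range(3)]
    C={'red':((h<8)|(h>172))&(s>130)&(v>60),'yel':(h>18)&(h<30)&(s>190)&(v>120),'grn':(h>30)&(h<50)&(s>90)}
    for k,m in C.items():
        n,l,st,ce=cv2.connectedComponentsWithStats(m.astype(np.uint8))
        for i in range(1,n):
            if st[i,4]>60:
                c,_=cv2.findContours((l==i).astype(np.uint8),cv2.RETR_EXTERNAL,cv2.CHAIN_APPROX_NONE)
                e=cv2.fitEllipse(c[0]);print(k,st[i],np.round(e[0],1),np.round(e[1],1))
if __name__=='__main__':
    import sys
    for f in sys.argv[1:]:
        print(f);blobs(cv2.imread('pics/'+f))
E
python3 pnp.py wrist1.png w3.png scene0.png side0.png
```

```text
wrist1.png
red [   0   91   75   93 5645] [ 32.6 138.9] [76.1 97.4]
red [ 296  189   67   67 3479] [329.  222.1] [65.6 65.9]
yel [580 165  23  20 297] [592.4 173.6] [16.9 22.7]
yel [507 166  22  20 317] [517.5 175.4] [17.6 21.7]
yel [ 107  185   68   67 3552] [141.5 217.9] [64.4 68.5]
grn [ 123   16   96  101 7566] [170.6  66.1] [ 90.9 104.1]
w3.png
red [ 279  202   94   75 5610] [325.5 240.9] [75.1 96.3]
yel [583 174  36  29 696] [602.2 187.3] [26.1 35. ]
yel [  11  194   97   94 7226] [ 60.2 240.1] [91.2 99.4]
grn [   40     0   137   101 11360] [110.1  43.8] [104.9 143.9]
scene0.png
red [189 210   6  13  64] [191.3 216.5] [ 4.9 13.8]
red [206 214   6  13  61] [208.8 220.3] [ 4.7 13.8]
red [224 217   6  14  62] [226.8 224. ] [ 4.8 14.2]
red [271 224  25  17 366] [282.9 231.9] [16.8 25.5]
red [490 232  18  19 260] [498.2 241.8] [17.  19.1]
red [499 301  67  17 812] [529.2 309.3] [12.9 83. ]
red [ 315  314   44   32 1128] [337.1 329.4] [31.6 43.4]
side0.png
red [347 223  29  18 387] [361.2 231.2] [16.2 28.1]
red [299 268  19  15 151] [309.9 273.6] [ 9.1 21.4]
```

```bash
python3 - <<'E'
from h import *
p=imaging.camera_params('wrist');print(imaging.camera_params('wrist')['cx'],p['cy'])
c3=-p['R'].T@p['t']; T3=read_state()['position']
f=240/np.tan(np.radians(p['fov_y']/2));print('f',f)
def pp(c):return dict(p,t=-p['R']@c)
c1=c3+np.array([.64440301,.1324737,.21430386])-T3
def ell(x,y,z,r,P):
    a=np.linspace(0,6.283,200);q=np.array([proj('wrist',[x+r*np.cos(t),y+r*np.sin(t),z],P) for t in a]).astype(np.float32);e=cv2.fitEllipse(q);return np.round(e[0],1),np.round(e[1],1)
for dz in(0,.015,.03):
    print('dz',dz)
    P=pp(c1+[0,0,dz])
    for nm,o in dict(red=(.643,.134,.068,.031),yel=(.587,-.022,.068,.031),grn=(.465,.036,.015,.0445),grn_mid=(.465,.036,.008,.0445)).items():print(nm,ell(*o,P))
    P=pp(c3+[0,0,dz]);print('w3 yel',ell(.587,-.022,.068,.031,P),'red',ell(.643,.134,.068,.031,P))
E
```

```text
327.1495718160402 239.50955512025234
f 385.0648646113314
dz 0
red (array([324.5, 215.2]), array([68.2, 69.3]))
yel (array([137.1, 207.5]), array([65.8, 74.5]))
grn (array([166.2,  54.4]), array([ 93.9, 107.1]))
grn_mid (array([169.1,  56. ]), array([ 92.2, 104.9]))
w3 yel (array([ 55.3, 236.2]), array([ 89.1, 106.9])) red (array([319. , 246.5]), array([93.3, 97. ]))
dz 0.015
red (array([324.4, 212.1]), array([65.5, 66.5]))
yel (array([144.6, 204.7]), array([63.3, 71.3]))
grn (array([172.3,  57.7]), array([ 90.3, 102.6]))
grn_mid (array([175. ,  59.2]), array([ 88.8, 100.6]))
w3 yel (array([ 70.3, 230.7]), array([ 84.6, 100.5])) red (array([319.2, 240.5]), array([88.5, 91.6]))
dz 0.03
red (array([324.3, 209.2]), array([63.1, 64. ]))
yel (array([151.6, 202.1]), array([61. , 68.4]))
grn (array([177.9,  60.8]), array([87. , 98.4]))
grn_mid (array([180.4,  62.2]), array([85.6, 96.6]))
w3 yel (array([ 83.8, 225.9]), array([80.6, 94.8])) red (array([319.3, 235.2]), array([84.1, 86.8]))
```

```bash
python3 - <<'E'
import cv2,numpy as np
a=cv2.imread('pics/w0.png')
z=cv2.resize(a[240:400,80:580],None,fx=1.6,fy=3.2,interpolation=cv2.INTER_CUBIC)
z=np.clip(z.astype(float)*2.2,0,255).astype(np.uint8)
cv2.imwrite('pics/z0.png',z)
from h import *
p=imaging.camera_params('wrist');s=read_state();R=s['tcp_rot'];T=s['position']
for y in(.008,0,-.011,-.027,-.04,-.062):
    print(y,[proj('wrist',T+R@np.array([sx*.0435,y,sz*.0095])).round(0) for sx in(-1,1) for sz in(-1,1)])
E
```

```text
0.008 [array([246., 285.]), array([244., 252.]), array([403., 285.]), array([405., 252.])]
0 [array([243., 290.]), array([241., 256.]), array([406., 290.]), array([408., 256.])]
-0.011 [array([239., 298.]), array([237., 263.]), array([410., 298.]), array([413., 263.])]
-0.027 [array([231., 312.]), array([228., 274.]), array([418., 312.]), array([420., 274.])]
-0.04 [array([224., 325.]), array([221., 284.]), array([424., 325.]), array([427., 284.])]
-0.062 [array([209., 352.]), array([205., 306.]), array([439., 352.]), array([442., 306.])]
```

View pics/z0.png

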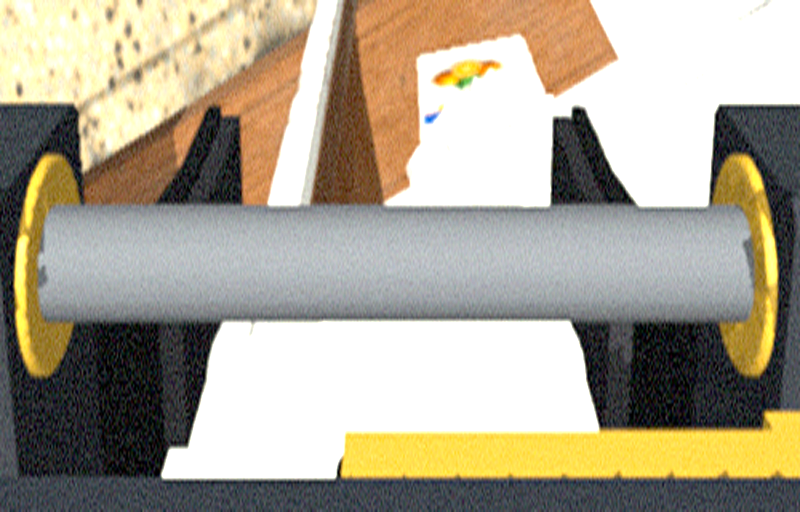

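All three cameras agree that the visible fingertips are about 35 mm higher than the reported TCP implies. I don't know which is right, so I pick a height that is safe and valid under both: reported TCP z ≈ 0.096.

apply_moves(steps=[{"x":0,"y":0,"z":-5,"spin":0},{"x":0,"y":0,"z":0,"spin":0},{"x":0,"y":0,"z":-5,"spin":0},{"x":0,"y":0,"z":0,"spin":0}])

```text
time_s: 6.25
position: [0.6449, 0.1367, 0.1016]
tcp_rot: [[0.296, 0.007, -0.955], [0.955, 0.012, 0.296], [0.014, -1.0, -0.003]]
force: [-0.1, 0.2, -0.5]
opening: 0.004
```

apply_moves(steps=[{"x":-1,"y":0,"z":-5,"spin":0},{"x":0,"y":0,"z":0,"spin":0},{"x":0,"y":0,"z":0,"spin":0},{"x":0,"y":0,"z":0,"spin":0},{"x":0,"y":0,"z":0,"spin":0},{"x":0,"y":0,"z":0,"spin":0},{"x":0,"y":0,"z":0,"spin":0},{"x":0,"y":0,"z":0,"spin":0},{"x":0,"y":0,"z":0,"spin":0},{"x":0,"y":0,"z":0,"spin":0},{"x":0,"y":0,"z":0,"spin":0}])

```text
time_s: 7.35
position: [0.6441, 0.1367, 0.0964]
tcp_rot: [[0.296, 0.008, -0.955], [0.955, 0.012, 0.296], [0.014, -1.0, -0.004]]
force: [-0.1, 0.8, 0.1]
opening: 0.005
```

```bash
cat > tip.py <<'E'
from h import *
import sys
# crop side & scene round the reported tip, with mark
k=sys.argv[1];s=read_state();T=s['position'];out=[]
print(s['time_s'],T.round(4),s['force'].round(2))
for n in('scene','side'):
    im=imaging.capture(n)[:,:,::-1];q=proj(n,T);x=int(np.clip(q[0]-50,0,540));y=int(np.clip(q[1]-75,0,330))
    z=cv2.resize(im[y:y+150,x:x+100],None,fx=4,fy=4,interpolation=cv2.INTER_CUBIC)
    for d,c in((-.008,(0,255,0)),(.027,(0,255,255))):
        cv2.drawMarker(z,tuple(int(v) for v in(proj(n,T+[0,0,d])+.5-[x,y])*4),c,0,10)
    out.append(z);print(n,x,y)
cv2.imwrite(f'pics/tip{k}.png',np.hstack(out))
E
python3 tip.py 1
```

```text
7.35 [0.6441 0.1367 0.0964] [-0.12  0.75  0.06]
scene 231 143
side 253 190
```

View pics/tip1.png

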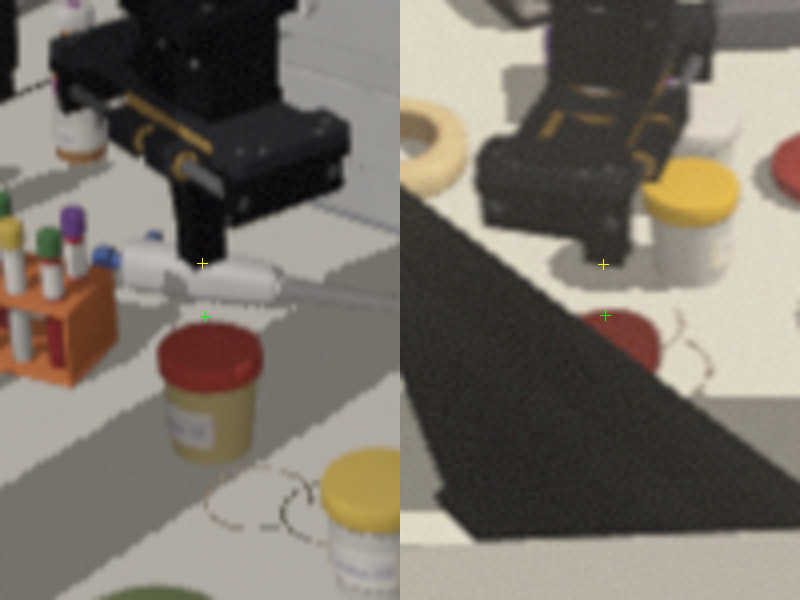

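apply_moves(steps=[{"x":0,"y":0,"z":-4,"spin":0},{"x":0,"y":0,"z":0,"spin":0},{"x":0,"y":0,"z":-3,"spin":0},{"x":0,"y":0,"z":0,"spin":0},{"x":0,"y":0,"z":0,"spin":0},{"x":0,"y":0,"z":0,"spin":0},{"x":0,"y":0,"z":0,"spin":0},{"x":0,"y":0,"z":0,"spin":0},{"x":0,"y":0,"z":0,"spin":0},{"x":0,"y":0,"z":0,"spin":0},{"x":0,"y":0,"z":0,"spin":0},{"x":0,"y":0,"z":0,"spin":0}])

```text
time_s: 8.65
position: [0.6441, 0.1367, 0.0887]
tcp_rot: [[0.296, 0.008, -0.955], [0.955, 0.012, 0.296], [0.014, -1.0, -0.004]]
force: [0.7, 0.3, -1.1]
opening: 0.007
```

apply_moves(steps=[{"x":0,"y":0,"z":0,"spin":0},{"x":0,"y":0,"z":0,"spin":0},{"x":0,"y":0,"z":0,"spin":0},{"x":0,"y":0,"z":0,"spin":0},{"x":0,"y":0,"z":0,"spin":0},{"x":0,"y":0,"z":0,"spin":0},{"x":0,"y":0,"z":0,"spin":0},{"x":0,"y":0,"z":0,"spin":0},{"x":0,"y":0,"z":0,"spin":0},{"x":0,"y":0,"z":0,"spin":0},{"x":0,"y":0,"z":0,"spin":0},{"x":0,"y":0,"z":0,"spin":0}])

```text
time_s: 9.85
position: [0.6441, 0.1367, 0.0887]
tcp_rot: [[0.296, 0.008, -0.955], [0.955, 0.012, 0.296], [0.014, -1.0, -0.004]]
force: [-0.2, -0.8, 0.1]
opening: 0.006
```

apply_moves(steps=[{"x":0,"y":0,"z":20,"spin":0},{"x":0,"y":0,"z":25,"spin":0},{"x":0,"y":0,"z":25,"spin":0},{"x":0,"y":0,"z":25,"spin":0},{"x":0,"y":0,"z":15,"spin":0},{"x":0,"y":0,"z":0,"spin":0}])

```text
time_s: 10.45
position: [0.6422, 0.1366, 0.201]
tcp_rot: [[0.296, 0.004, -0.955], [0.955, 0.012, 0.296], [0.013, -1.0, 0.0]]
force: [0.4, 0.6, 0.7]
opening: 0.009
```

Delta to the dish at (0.483,−0.125) is (−159,−262).

apply_moves(steps=[{"x":-16,"y":-26,"z":0,"spin":0},{"x":-16,"y":-26,"z":0,"spin":0},{"x":-16,"y":-26,"z":0,"spin":0},{"x":-16,"y":-26,"z":0,"spin":0},{"x":-16,"y":-26,"z":0,"spin":0},{"x":-16,"y":-26,"z":0,"spin":0},{"x":-16,"y":-26,"z":0,"spin":0},{"x":-16,"y":-26,"z":0,"spin":0},{"x":-16,"y":-26,"z":0,"spin":0},{"x":-16,"y":-26,"z":0,"spin":0},{"x":0,"y":0,"z":0,"spin":0}])

```text
time_s: 11.55
position: [0.4704, -0.129, 0.1915]
tcp_rot: [[0.292, -0.007, -0.956], [0.956, 0.016, 0.292], [0.013, -1.0, 0.012]]
force: [0.7, 0.2, 0.6]
opening: 0.011
```

```bash
python3 - <<'E'
from h import *
s=read_state();print(s['time_s'],s['position'])
im=imaging.capture('wrist');cv2.imwrite('pics/w4.png',im[:,:,::-1])
print(proj('wrist',[.483,-.125,.015]))
import pnp;pnp.blobs(im[:,:,::-1].copy())
E
```

```text
11.55 [ 0.47035874 -0.12897882  0.19148306]
[329.51392093 225.10562796]
red [ 289  182   89   88 6185] [332.9 225.4] [87.5 88.1]
yel [477 282  33  22 316] [493.9 293.1] [10.8 35.3]
grn [ 444  113   95   95 6896] [491.2 159.9] [88.1 98.4]
```

View pics/w4.png

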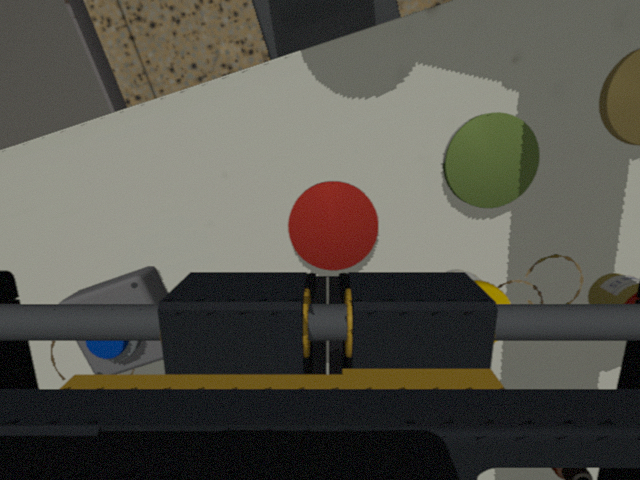

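apply_moves(steps=[{"x":6,"y":2,"z":0,"spin":0},{"x":6,"y":3,"z":0,"spin":0},{"x":0,"y":0,"z":-20,"spin":0},{"x":0,"y":0,"z":-20,"spin":0},{"x":0,"y":0,"z":-20,"spin":0},{"x":0,"y":0,"z":-20,"spin":0},{"x":0,"y":0,"z":0,"spin":0}])

```text
time_s: 12.3
position: [0.4911, -0.1159, 0.1085]
tcp_rot: [[0.283, -0.001, -0.959], [0.959, 0.017, 0.283], [0.016, -1.0, 0.006]]
force: [0.1, 0.6, 0.6]
opening: 0.002
```

apply_moves(steps=[{"x":-4,"y":-4,"z":-15,"spin":0},{"x":-4,"y":-4,"z":-15,"spin":0},{"x":0,"y":0,"z":-10,"spin":0},{"x":0,"y":0,"z":-10,"spin":0},{"x":0,"y":0,"z":0,"spin":0}])

```text
time_s: 12.8
position: [0.4892, -0.1213, 0.0589]
tcp_rot: [[0.276, 0.006, -0.961], [0.961, 0.015, 0.276], [0.016, -1.0, -0.002]]
force: [-0.4, 0.7, 0.1]
opening: 0.002
```

apply_moves(steps=[{"x":-5,"y":-2,"z":-8,"spin":0},{"x":0,"y":0,"z":0,"spin":0},{"x":0,"y":0,"z":-6,"spin":0},{"x":0,"y":0,"z":0,"spin":0},{"x":0,"y":0,"z":-4,"spin":0},{"x":0,"y":0,"z":0,"spin":0}])

```text
time_s: 13.4
position: [0.4857, -0.1238, 0.0411]
tcp_rot: [[0.276, 0.009, -0.961], [0.961, 0.013, 0.276], [0.015, -1.0, -0.005]]
force: [0.1, -0.8, 0.2]
opening: 0.009
```

```bash
python3 tip.py 2
```

```text
13.4 [ 0.4857 -0.1238  0.0411] [ 0.06 -0.83  0.16]
scene 286 240
side 310 147
```

View pics/tip2.png

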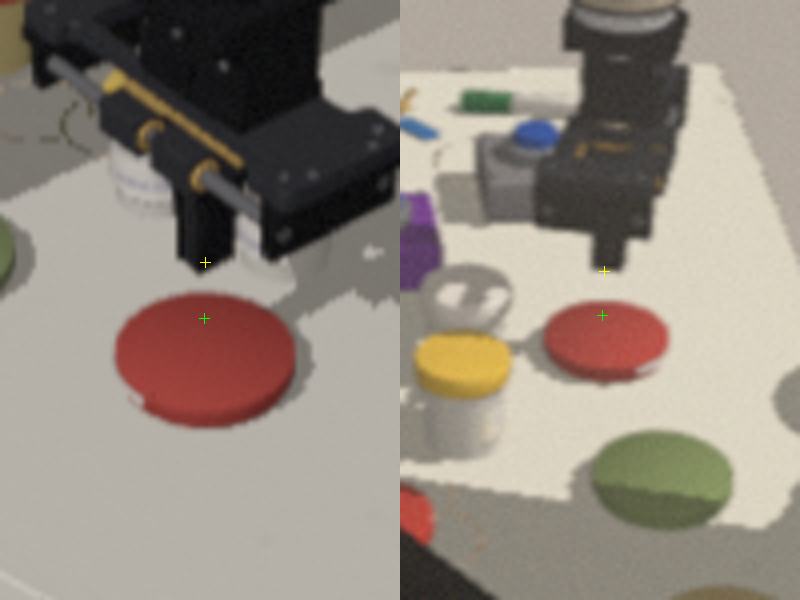

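apply_moves(steps=[{"x":-2,"y":0,"z":-5,"spin":0},{"x":0,"y":0,"z":0,"spin":0},{"x":0,"y":0,"z":0,"spin":0},{"x":0,"y":0,"z":0,"spin":0},{"x":0,"y":0,"z":0,"spin":0},{"x":0,"y":0,"z":0,"spin":0},{"x":0,"y":0,"z":0,"spin":0},{"x":0,"y":0,"z":0,"spin":0},{"x":0,"y":0,"z":0,"spin":0},{"x":0,"y":0,"z":0,"spin":0},{"x":0,"y":0,"z":0,"spin":0},{"x":0,"y":0,"z":0,"spin":0}])

```text
time_s: 14.7
position: [0.4842, -0.1241, 0.0364]
tcp_rot: [[0.276, 0.011, -0.961], [0.961, 0.012, 0.276], [0.015, -1.0, -0.007]]
force: [0.7, 0.2, -0.3]
opening: 0.006
```

apply_moves(steps=[{"x":0,"y":0,"z":0,"spin":0},{"x":0,"y":0,"z":0,"spin":0},{"x":0,"y":0,"z":0,"spin":0},{"x":0,"y":0,"z":0,"spin":0},{"x":0,"y":0,"z":0,"spin":0},{"x":0,"y":0,"z":0,"spin":0},{"x":0,"y":0,"z":0,"spin":0},{"x":0,"y":0,"z":0,"spin":0},{"x":0,"y":0,"z":0,"spin":0},{"x":0,"y":0,"z":0,"spin":0},{"x":0,"y":0,"z":0,"spin":0},{"x":0,"y":0,"z":0,"spin":0}])

```text
time_s: 15.9
position: [0.4842, -0.1241, 0.0364]
tcp_rot: [[0.276, 0.011, -0.961], [0.961, 0.012, 0.276], [0.015, -1.0, -0.007]]
force: [-0.4, 0.9, 0.2]
opening: 0.006
```

apply_moves(steps=[{"x":0,"y":0,"z":20,"spin":0},{"x":0,"y":0,"z":25,"spin":0},{"x":0,"y":0,"z":25,"spin":0},{"x":0,"y":0,"z":25,"spin":0},{"x":0,"y":0,"z":20,"spin":0},{"x":0,"y":0,"z":0,"spin":0}])

```text
time_s: 16.5
position: [0.4825, -0.1233, 0.1544]
tcp_rot: [[0.276, 0.008, -0.961], [0.961, 0.014, 0.276], [0.016, -1.0, -0.004]]
force: [0.1, -0.5, 1.0]
opening: 0.008
```

apply_moves(steps=[{"x":3,"y":-25,"z":0,"spin":0},{"x":3,"y":-25,"z":0,"spin":0},{"x":3,"y":-25,"z":0,"spin":0},{"x":3,"y":-25,"z":0,"spin":0},{"x":3,"y":-25,"z":0,"spin":0},{"x":3,"y":-25,"z":0,"spin":0},{"x":3,"y":-25,"z":0,"spin":0},{"x":3,"y":-25,"z":0,"spin":0},{"x":3,"y":-25,"z":0,"spin":0},{"x":0,"y":0,"z":0,"spin":0}])

```text
time_s: 17.5
position: [0.5039, -0.3521, 0.1429]
tcp_rot: [[0.274, -0.005, -0.962], [0.961, 0.025, 0.274], [0.023, -1.0, 0.011]]
force: [0.2, 0.0, 0.6]
opening: 0.008
```

```bash
python3 tip.py 3;python3 - <<'E'
from h import *
im=imaging.capture('wrist');cv2.imwrite('pics/w5.png',im[:,:,::-1])
s=read_state();print(s['position'],proj('wrist',[.511,-.355,.062]))
E
```

```text
17.5 [ 0.5039 -0.3521  0.1429] [0.19 0.03 0.58]
scene 405 238
side 296 80
[ 0.50278541 -0.34733187  0.14295689] [315.55045166 250.9466403 ]
```

View pics/tip3.png

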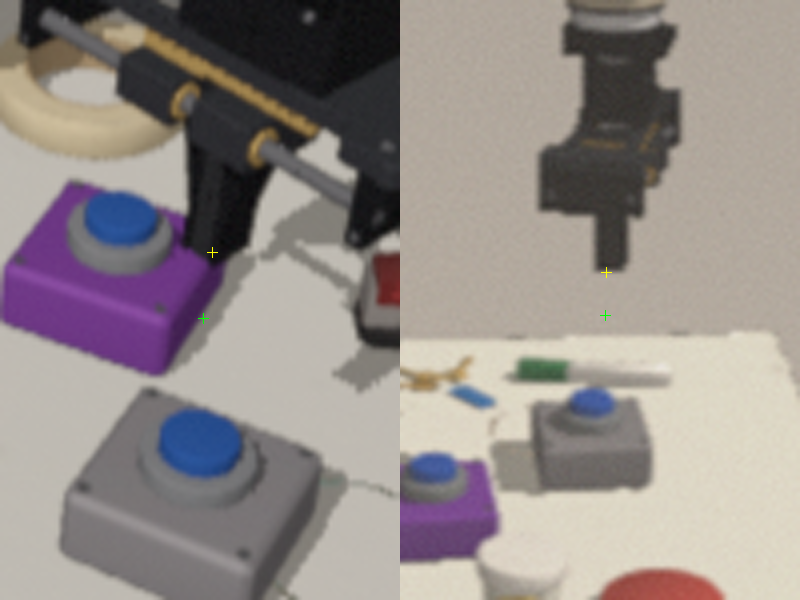

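View pics/w5.png

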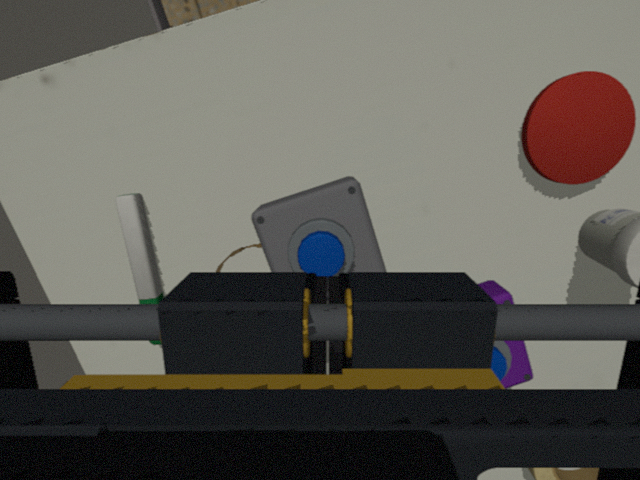

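apply_moves(steps=[{"x":5,"y":-2,"z":-15,"spin":0},{"x":4,"y":-3,"z":-15,"spin":0},{"x":0,"y":0,"z":-10,"spin":0},{"x":0,"y":0,"z":-8,"spin":0},{"x":0,"y":0,"z":0,"spin":0},{"x":0,"y":0,"z":0,"spin":0}])

```text
time_s: 18.25
position: [0.5114, -0.3468, 0.0885]
tcp_rot: [[0.268, -0.012, -0.963], [0.963, 0.034, 0.267], [0.03, -0.999, 0.02]]
force: [-0.0, 0.5, -0.1]
opening: 0.007
```

apply_moves(steps=[{"x":0,"y":-5,"z":-3,"spin":0},{"x":0,"y":0,"z":-5,"spin":0},{"x":0,"y":0,"z":0,"spin":0}])

```text
time_s: 18.55
position: [0.5119, -0.3528, 0.0809]
tcp_rot: [[0.268, -0.01, -0.963], [0.963, 0.033, 0.267], [0.029, -0.999, 0.019]]
force: [0.3, -0.4, 0.1]
opening: 0.007
```

```bash
python3 tip.py 4
```

```text
18.55 [ 0.5119 -0.3528  0.0809] [ 0.34 -0.44  0.08]
scene 404 263
side 293 99
```

View pics/tip4.png

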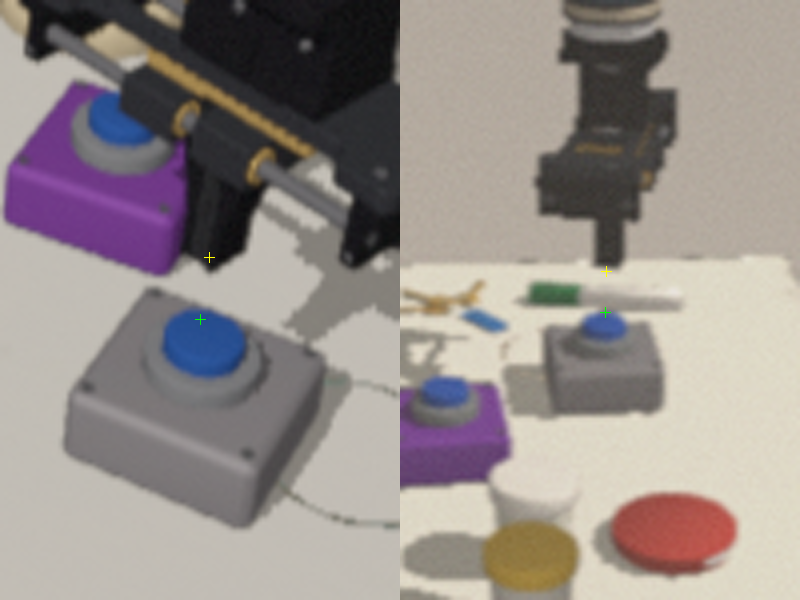

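apply_moves(steps=[{"x":0,"y":0,"z":-4,"spin":0},{"x":0,"y":0,"z":-4,"spin":0},{"x":0,"y":0,"z":-3,"spin":0},{"x":0,"y":0,"z":-2,"spin":0},{"x":0,"y":0,"z":0,"spin":0}])

```text
time_s: 19.15
position: [0.5124, -0.3533, 0.0679]
tcp_rot: [[0.268, -0.009, -0.963], [0.963, 0.031, 0.267], [0.028, -0.999, 0.017]]
force: [-0.3, -0.4, 0.7]
opening: 0.002
```

apply_moves(steps=[{"x":0,"y":0,"z":-2,"spin":0},{"x":0,"y":0,"z":-2,"spin":0},{"x":0,"y":0,"z":-2,"spin":0},{"x":0,"y":0,"z":0,"spin":0}])

```text
time_s: 19.55
position: [0.5125, -0.3533, 0.0613]
tcp_rot: [[0.268, -0.009, -0.963], [0.963, 0.031, 0.267], [0.028, -0.999, 0.017]]
force: [0.3, -0.5, -0.2]
opening: 0.0
```

There is no force where the nominal tip would already be pressing hard, so the visual height (tip ≈ TCP + 27 mm) is the right one.

apply_moves(steps=[{"x":0,"y":0,"z":-5,"spin":0},{"x":0,"y":0,"z":-5,"spin":0},{"x":0,"y":0,"z":-5,"spin":0},{"x":0,"y":0,"z":0,"spin":0}])

```text
time_s: 19.95
position: [0.5124, -0.3532, 0.045]
tcp_rot: [[0.268, -0.009, -0.963], [0.963, 0.031, 0.267], [0.028, -0.999, 0.017]]
force: [-0.1, 0.6, -0.1]
opening: 0.004
```

```bash
python3 tip.py 5
```

```text
19.95 [ 0.5124 -0.3532  0.045 ] [-0.08  0.64 -0.14]
scene 402 279
side 293 109
```

View pics/tip5.png

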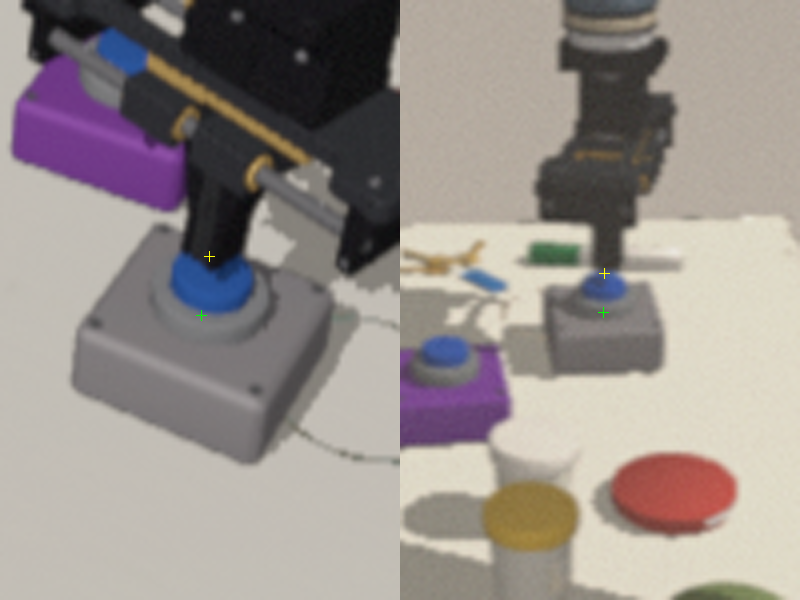

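apply_moves(steps=[{"x":0,"y":0,"z":-3,"spin":0},{"x":0,"y":0,"z":-3,"spin":0},{"x":0,"y":0,"z":-2,"spin":0},{"x":0,"y":0,"z":-2,"spin":0},{"x":0,"y":0,"z":0,"spin":0}])

```text
time_s: 20.55
position: [0.5131, -0.3539, 0.0352]
tcp_rot: [[0.268, -0.007, -0.964], [0.963, 0.029, 0.267], [0.027, -1.0, 0.015]]
force: [-0.5, 0.9, 0.7]
opening: 0.006
```

apply_moves(steps=[{"x":0,"y":0,"z":-2,"spin":0},{"x":0,"y":0,"z":-2,"spin":0},{"x":0,"y":0,"z":0,"spin":0}])

```text
time_s: 20.85
position: [0.5134, -0.3542, 0.0316]
tcp_rot: [[0.268, -0.006, -0.964], [0.963, 0.029, 0.267], [0.026, -1.0, 0.014]]
force: [-0.2, 0.6, 2.4]
opening: 0.007
```

apply_moves(steps=[{"x":0,"y":0,"z":-2,"spin":0},{"x":0,"y":0,"z":-2,"spin":0},{"x":0,"y":0,"z":0,"spin":0}])

```text
time_s: 21.15
position: [0.5134, -0.3542, 0.0284]
tcp_rot: [[0.267, -0.006, -0.964], [0.963, 0.029, 0.267], [0.026, -1.0, 0.014]]
force: [-1.0, 0.3, 4.8]
opening: 0.002
```

apply_moves(steps=[{"x":0,"y":0,"z":-2,"spin":0},{"x":0,"y":0,"z":-2,"spin":0},{"x":0,"y":0,"z":0,"spin":0}])

```text
time_s: 21.45
position: [0.5134, -0.3543, 0.0283]
tcp_rot: [[0.267, -0.006, -0.964], [0.963, 0.028, 0.267], [0.026, -1.0, 0.013]]
force: [-0.8, 0.6, 5.1]
opening: 0.006
```

```bash
python3 tip.py 6
```

```text
21.45 [ 0.5134 -0.3543  0.0283] [-0.83  0.55  5.12]
scene 402 285
side 293 113
```

View pics/tip6.png

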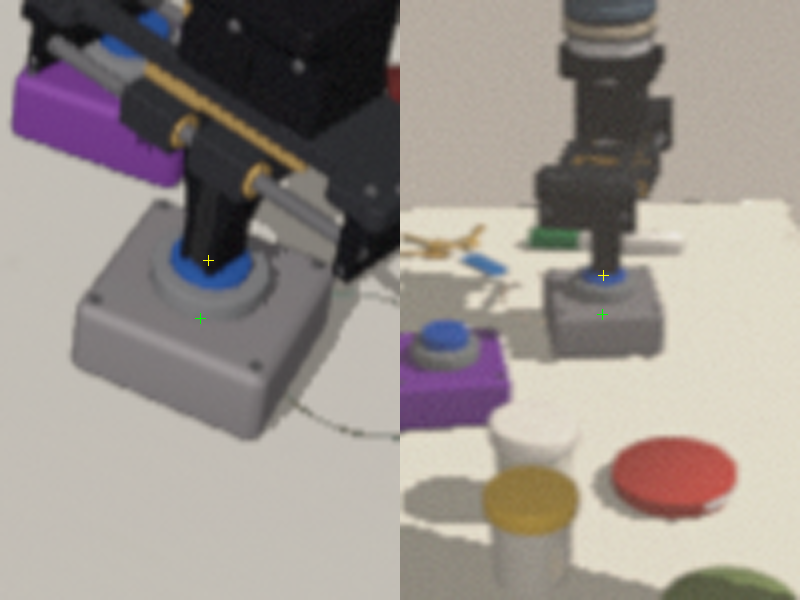

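apply_moves(steps=[{"x":0,"y":0,"z":-4,"spin":0},{"x":0,"y":0,"z":-5,"spin":0}])

```text
time_s: 21.75
position: [0.5136, -0.3544, 0.0269]
tcp_rot: [[0.266, -0.006, -0.964], [0.964, 0.028, 0.266], [0.025, -1.0, 0.013]]
force: [-8.0, 7.2, 42.2]
opening: 0.005
```

The button is firmly at its stop: the force jumped to 42 N with hardly any motion. Releasing straight up.

apply_moves(steps=[{"x":0,"y":0,"z":5,"spin":0},{"x":0,"y":0,"z":10,"spin":0},{"x":0,"y":0,"z":20,"spin":0},{"x":0,"y":0,"z":25,"spin":0},{"x":0,"y":0,"z":25,"spin":0},{"x":0,"y":0,"z":25,"spin":0},{"x":0,"y":0,"z":20,"spin":0},{"x":0,"y":0,"z":0,"spin":0},{"x":0,"y":0,"z":0,"spin":0}])

```text
time_s: 22.65
position: [0.5136, -0.3543, 0.1592]
tcp_rot: [[0.267, -0.006, -0.964], [0.963, 0.028, 0.266], [0.025, -1.0, 0.013]]
force: [-1.0, 0.5, -0.4]
opening: 0.01
```

```bash
python3 - <<'E'
from h import *
s=read_state();print(s['time_s'],s['position'],s['force'])
im=imaging.capture('scene')[:,:,::-1];cv2.imwrite('pics/end.png',im)
a=cv2.imread('pics/scene0.png');
import pnp;pnp.blobs(im.copy())
print(s['qvel'])
E
```

```text
22.65 [ 0.51357441 -0.35433286  0.159187  ] [-1.04391407  0.48855388 -0.43947103]
red [271 224  25  17 355] [282.9 232. ] [16.6 25. ]
red [499 301  67  17 792] [529.2 309.1] [12.7 83. ]
red [ 315  314   44   32 1119] [337.1 329.4] [31.5 43.2]
[ 0.1081206  -0.40056933 -0.64363906 -0.00354042 -0.39517125 -0.01817076]
```

View pics/end.png

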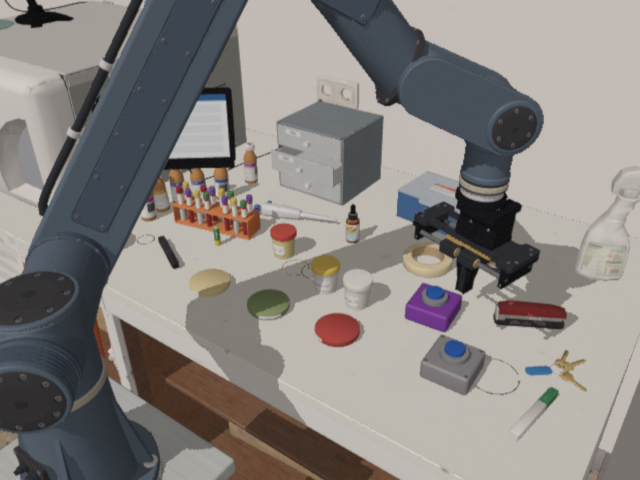

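```bash
python3 -c "
from rig import job;print(job.hand_in())"
```

```text
the job is handed in; nothing more can be done
None
```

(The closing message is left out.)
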